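# Hardness indent on a round sample, then file it

## Task

Make the hardness indent on the tall metal sample in the bench tester: swing the tester's sprung lever round until the indenter bears on the sample and holds it hard against the V-anvil with 15 to 40 N for a second, then ease the lever back to its rest without letting it snap. Then take the tested sample out and stand it gently in the one free cell of the divided crate, without disturbing the short samples already there, the bottle or the two test discs.

Things in the scene. Friction and masses are not known exactly. Their poses are not given: they have to be found in the camera images.
- lever (a joint): angle of the tester's dark steel lever about its upright pivot: 0 is its rest stop (swung towards the robot); it grows counter-clockwise seen from above, away from the robot; travel 1.0. The return spring takes about 2.5 N at the grip at rest, 5 N near the sample. The indenter meets the seated sample between 0.55 and 0.82, depending on where the anvil is set.
- lever_grip (a point): point in the middle of the lever's upright bright metal round grip, diameter 20 mm, which stands at the free end of the lever, 225 mm from the pivot. This point is 105 mm above the table; the grip's top is 135 mm, its foot 50 mm above the table (16 mm thick lever bar below it).
- lever_pivot (a point): point on the lever's upright pivot axis, 42 mm above the table. The lever is 225 mm from here to the grip; the indenter sits 90 mm along it, so every newton at the grip beyond the spring's share gives 2.5 N at the indenter.
- indenter (a point): short steel nose with a ball end of radius 8 mm on the side of the lever facing the sample, 42 mm above the table; this point is the tip of the ball.
- tester: the bench tester, fixed: cream base plate 250 x 300 mm, 20 mm thick, with a 100 mm high cream dial housing (top 120 mm above the table) beyond the pivot. Origin on the table level near the middle of the plate; its x axis points from the lever to the anvil.
- anvil: dark steel V-block, fixed on the tester's base plate, 62 mm high, its 90 degree V open towards the lever (its -x side). Its origin, on top of the base plate (20 mm above the table), is where the axis of the sample stands when it is home in the V.
- sample: the sample to test: plain aluminium round bar standing on the tester's base plate in front of the V, diameter 44 mm, 110 mm tall, about 0.4 kg; at the start it stands 3 to 11 mm short of the V. Origin at the centre of its foot, z up along its axis.
- crate: low plywood crate, fixed, 166 x 166 mm, 50 mm high, walls and two crossing dividers 6 mm thick, four cells (74 mm square inside), floor 6 mm thick. Origin under its centre, on the table; cell centres at 40 mm either way along its x and y.
- free_pad: thin white paper disc, diameter 48 mm, lying fixed on the floor of the crate's only free cell; the origin is the centre of that cell, 6 mm above the table.
- stub1: short aluminium round bar, diameter 44 mm, 60 mm tall, standing in a cell of the crate (leave it there). Origin at the centre of its foot.
- stub2: short aluminium round bar, diameter 44 mm, 60 mm tall, standing in a cell of the crate (leave it there). Origin at the centre of its foot.
- stub3: short aluminium round bar, diameter 44 mm, 60 mm tall, standing in a cell of the crate (leave it there). Origin at the centre of its foot.
- bottle: brown bottle, diameter 56 mm, 130 mm tall, standing on the table beyond the crate. Origin at the centre of its foot.
- block1: steel test disc, diameter 64 mm, 15 mm thick, lying on the table between tester and crate. Origin at the centre of its underside.
- block2: darker steel test disc, diameter 56 mm, 12 mm thick, lying on the table near the other. Origin at the centre of its underside.

How it is judged (in metres and radians):
On the way, in this order (a step that is already met when the one before it is completed fails the run):
1. the lever is swung round (more than 0.45 rad) and the indenter presses the sample against the anvil with 15 to 40 N, without a break for 1 s (contact force between lever and sample between 15 and 40 N and value of joint lever above 0.45 rad and contact force between sample and anvil above 8 N), for 1 s.
2. the lever is back at its rest (within 0.05 rad) with the sample still standing upright on the tester, within 15 mm of its home in the V (value of joint lever below 0.05 rad and angle between sample's own z axis and vertical below 0.1 rad and distance between sample and anvil below 0.015 m), for 0.2 s.
At the end, for the whole second after the job is handed in: The sample stands upright (within 4 degrees) and still on the floor of the crate's free cell, its axis within 20 mm of the paper disc's centre; the lever is at rest (within 0.05 rad); the three short bars stand upright in their cells (horizontal distance between sample and free_pad below 0.02 m and z of sample in the frame of crate between -0.002 and 0.012 m and angle between sample's own z axis and vertical below 0.08 rad and linear speed of sample below 0.02 m/s and value of joint lever below 0.05 rad and angle between each of stub1, stub2, stub3's own z axis and vertical below 0.15 rad); the robot touches nothing.
It fails at once if the indenter presses the sample with more than 50 N (contact force between lever and sample above 50 N).
It fails at once if the lever snaps back: it returns faster than 2 rad/s (0.45 m/s at the grip) (velocity of joint lever below -2 rad/s).
It fails at once if the sample is dropped: out of the fingers it moves faster than 0.5 m/s (a fall of about 12 mm) (linear speed of sample above 0.5 m/s and contact force between the fingers and sample below 0.3 N).
It fails at once if a short bar in the crate is shifted by more than 30 mm (distance of any of stub1, stub2, stub3 from where it was at the start of the episode above 0.03 m).
It fails at once if the bottle or one of the two test discs is shifted by more than 20 mm (distance of any of bottle, block1, block2 from where it was at the start of the episode above 0.02 m).
It also fails if it takes over 62 s, if anything falls off the work surface, if the arm or the gripper's body presses on something with over 40 N, if the wrist force passes 120 N, or if a joint passes its speed limit or range.

## Robot

A 6-joint arm with a two-finger parallel gripper is mounted at the origin on the work surface. World frame = base frame: x ahead of the robot, y to its left, z up, the work surface at z = 0. Lengths are in m, angles in degrees, forces in N, time in s.
With the tool pointing down it reaches from about 0.275 to 0.75 m from the base axis. Payload 10.2 kg.
Tool frame: the origin (TCP) lies on the centre line of the jaws, within the pads' length; the fingertips stand env.nose_length ahead of it and the grasp point (between the pads) is the TCP (env.nose_length is the distance from the TCP to the fingertips, in m); z points along the fingers, y is the line along which they close (so a half turn about z gives the same grasp; the last joint's range is limited). The gripper opens to 88 mm and grips with 3 to 60 N. Pads are 18 mm wide; open, the fingers measure 123 mm over their backs; the gripper's body (75 mm by 187 mm) begins 45 mm behind the grasp point.
Start: joints at [55.096, 17.928, 85.812, -0, 76.261, -12.8], TCP at [0.198, 0.486, 0.258] pointing down, gripper open.
Joint ranges: [-168.41, 168.41], [-55.51, 124.54], [10.69, 146.95], [-70.63, 250.63], [1, 178], [-165.06, 165.06]. Speed limits (degrees/s): [136.94, 136.94, 172.46, 180, 180, 180].

## Interface

Orientations are given as [roll, pitch, yaw] about the fixed x, y, z axes, in that order (R = Rz(yaw) Ry(pitch) Rx(roll)).
In Python, from plant import env, viewer, boxes_of gives the robot as it stands.
- The arm moves only by the tool servo_tool, never from a script. Its arguments are lists of equal length, an entry for each row: "linear": the shift along the tool's x, y, z each as a share of 0.03 m, from -1 to 1, a list of three; "spin": the turn about the tool's z as a share of 180 degrees, from -1 to 1; "claw": the opening, from 0 (shut) to 1 (fully open). A call has 1 to 10 rows; each row shifts and turns the commanded pose from where the row before left it, along the tool's axes as they then stand; what a row does not reach is not made up. A row lasts 1/12 s, in which the tool goes at most 41.7 mm and 7.16 degrees, less where a joint would pass 70% of its speed; a pose out of reach is approached as far as the arm can. A call with a number of a shift or a turn outside -1 to 1 is refused whole. A call with a gripper value outside its range is refused whole. The fingers move at their own pace and stop on an object; "newtons" is the grip in N (left out, the last holds). Time passes only in rows, so rows that do not move let the fingers close. It gives the time, the measured TCP pose, the force, the opening and the grip force at its end, in the units of the state.
- env.get_obs(): the state, without advancing time (a new reading comes with each control period).
- viewer.capture(name): name is "scene" or "top"; returns a dict with "image" (480x640x3 uint8, red, green, blue), "mtx" (3x3 intrinsics, pixels), "world_from_camera" (4x4, takes a point from camera to world coordinates). Camera axes: x right, y down, z forward; pixel columns grow to the right and rows downward; lengths in m; the calibration is good to about 2 mm. A picture is of the moment at which its call begins. There is no depth.
- env.sign_off(): hands the job in; it is judged then, once.
Trained networks look in a picture, given as the dict that the camera call returned (one of the last four; its "shot" number tells which), for a name from the list of things; names that differ only in an ending like _2 or _b are one class to them, and where a whole thing is asked for, a point or a joint stands for the part that bears it (a point fixed in the world has none). Each returns a list of dicts, best first, with "conf" (0 to 1); they miss things now and then, are a little off and sometimes report something else, mostly with a low value. They report only what shows in the picture. A call takes as long as a camera call.
- boxes_of(picture, label): "position" ([column, row] in pixels, amid what is visible of it).
The state is a dict: "time": time; "joint_pos": joint angles; "joint_vel": joint speeds; "joint_efforts": joint torques, N m; "eef_pos": TCP position; "ee_rot": TCP orientation; "contact_force": force on the tool from outside, world axes, zero at the start; "ft_torque": the same for the moment, N m; "gripper_width": finger opening in m; "grasp_force": force on a finger pad.
Only numpy, scipy, OpenCV 4.12 (cv2) and the standard library are available. Lean on these libraries where they do the work, as an engineer would, in place of code of your own. Each camera call takes 0.05 s, during which the arm holds its last target. There are 200 camera calls.

## Working session

There is one attempt and no reset: what is moved stays moved. The work goes in short steps, Python scripts to look and compute and a tool call to move; the robot and the scene stay as the last step left them, time stands still between calls to the robot, and variables do not carry over. Pictures are saved under pics/ and viewed, at most 10 in all, crops included, and the job is handed in when it is done.

Besides the shell and the picture viewer there is one more tool, called after "Request:" as a command line: name --pt "numbers of a row" for each row, then --argument value for the rest. servo_tool: Moves the arm, as the interface text tells. Its arguments: {"type":"object","properties":{"linear":{"type":"array"},"spin":{"type":"array"},"claw":{"type":"array"},"newtons":{"type":"number"}},"required":["linear","spin","claw"]}

```bash
ls; mkdir -p pics; python3 - <<'E'
from plant import env, viewer, boxes_of
import cv2,numpy as np
print(env.nose_length, env.get_obs())
for n in ("scene","top"):
    p=viewer.capture(n); cv2.imwrite(f"pics/{n}0.png",p["image"][:,:,::-1])
    print(n,np.round(p["mtx"],1).tolist(),np.round(p["world_from_camera"],3).tolist())
    for l in "lever lever_grip lever_pivot indenter tester anvil sample crate free_pad stub1 bottle block1 block2".split():
        print(l,[(np.round(b["position"]).tolist(),round(b["conf"],2)) for b in boxes_of(p,l)[:4]])
E
```

```text
pics
0.019 {'time': 0.0, 'joint_pos': array([ 5.50966096e+01,  1.79589717e+01,  8.58557254e+01, -4.54631825e-04,
        7.62585004e+01, -1.27988707e+01]), 'joint_vel': array([ 0.01481315, -0.02573109,  0.07547476, -0.06562809, -0.12266655,
       -0.01320594]), 'joint_efforts': array([-1.35055117e-03, -4.02193165e+01, -2.52274060e+01,  6.94217649e-02,
        3.50655697e-02, -9.19772469e-05]), 'eef_pos': array([0.19742804, 0.48622029, 0.25715399]), 'ee_rot': array([-1.79928523e+02, -1.57848834e-02,  1.57895579e+02]), 'contact_force': array([-0.58866654,  0.07707471,  0.68669212]), 'ft_torque': array([0.0447934 , 0.01921514, 0.05855651]), 'grasp_force': 0.0, 'gripper_width': 0.08847431287761269}
scene [[463.7, 0.0, 322.6], [0.0, 463.7, 239.5], [0.0, 0.0, 1.0]] [[-0.204, 0.781, -0.59, 1.088], [0.979, 0.156, -0.132, 0.045], [-0.011, -0.605, -0.796, 0.774], [0.0, 0.0, 0.0, 1.0]]
lever [([380.0, 237.0], 0.96)]
lever_grip [([386.0, 238.0], 0.84), ([272.0, 192.0], 0.43), ([236.0, 185.0], 0.27)]
lever_pivot [([385.0, 237.0], 0.89)]
indenter [([384.0, 238.0], 0.97)]
tester [([421.0, 301.0], 
[... 528 characters left out ...]
0.985, 0.991], [0.0, 0.0, 0.0, 1.0]]
lever [([263.0, 274.0], 0.63), ([472.0, 178.0], 0.29)]
lever_grip [([260.0, 273.0], 0.9)]
lever_pivot [([251.0, 187.0], 0.63)]
indenter [([264.0, 275.0], 0.71), ([455.0, 274.0], 0.51)]
tester [([230.0, 232.0], 0.66)]
anvil [([254.0, 190.0], 0.61)]
sample [([256.0, 204.0], 0.67)]
crate [([429.0, 292.0], 0.78), ([471.0, 177.0], 0.57)]
free_pad [([408.0, 267.0], 0.92)]
stub1 [([456.0, 276.0], 0.91), ([452.0, 315.0], 0.83), ([407.0, 311.0], 0.68), ([406.0, 268.0], 0.29)]
bottle [([472.0, 178.0], 0.77)]
block1 [([400.0, 177.0], 0.89), ([355.0, 170.0], 0.77), ([430.0, 292.0], 0.32)]
block2 [([400.0, 177.0], 0.89), ([355.0, 170.0], 0.77), ([430.0, 292.0], 0.32)]
```

View pics/scene0.png

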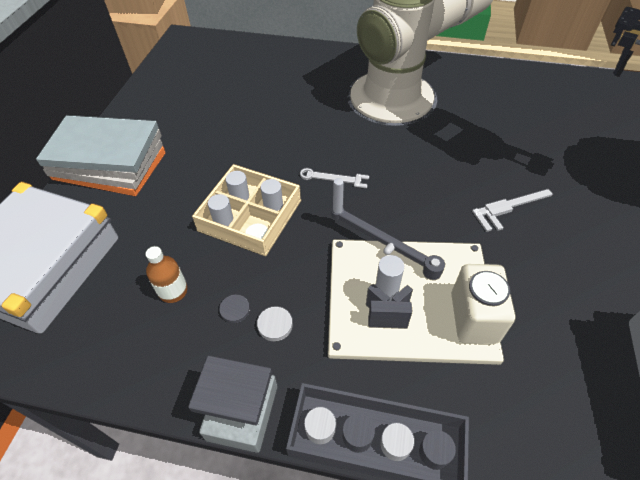

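View pics/top0.png

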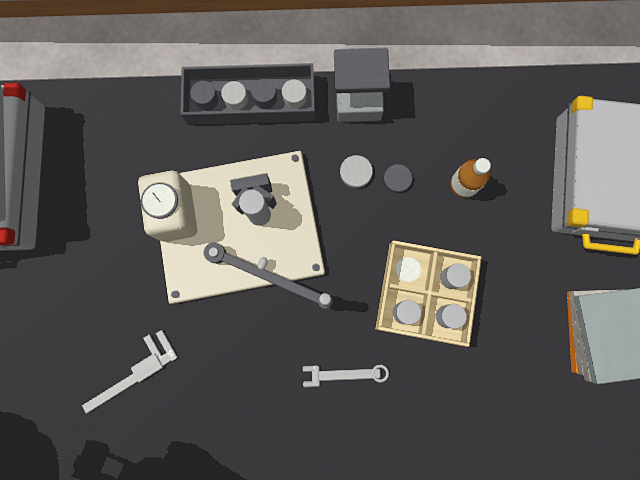

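The scene view shows the grip standing at about (338,181–210), the pivot at (433,266), the sample top at (390,263) and the paper disc at (257,232). In the top view the grip top is at (325,299), the pivot at (214,252), the sample top at (252,202) and the disc at (408,269). I'll take enlarged crops to refine these.

```bash
python3 - <<'E'
import cv2,numpy as np
a=cv2.imread("pics/scene0.png")[160:340,190:450]; b=cv2.imread("pics/top0.png")[150:350,190:490]
cv2.imwrite("pics/c1.png",cv2.resize(a,None,fx=3,fy=3,interpolation=2)); cv2.imwrite("pics/c2.png",cv2.resize(b,None,fx=2.6667,fy=2.6667,interpolation=2))
E
```

```text
(no output)
```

View pics/c1.png

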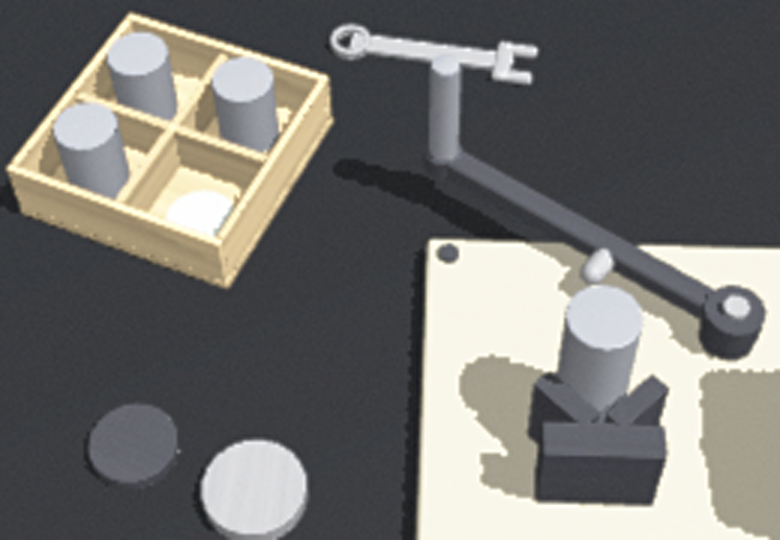

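View pics/c2.png

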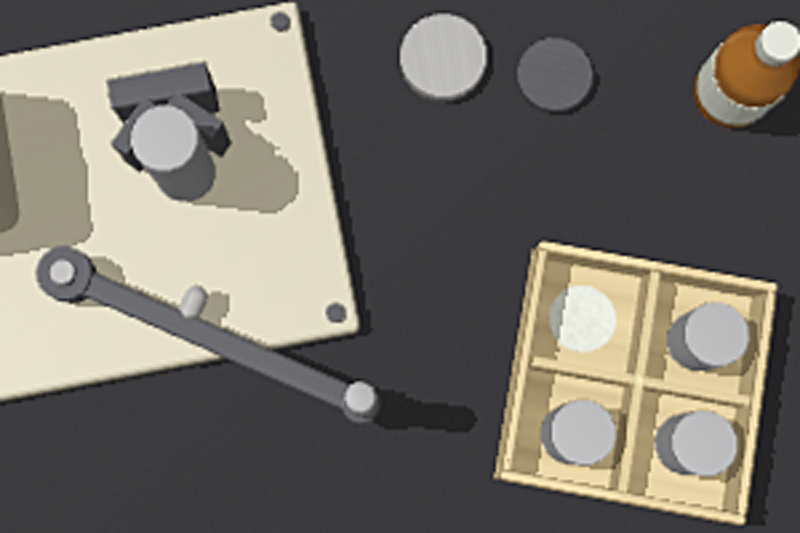

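The crops give c1: grip top (446,65), pivot cap (736,306), sample top (604,317), crate corners (10,168), (130,14), (329,77), (226,242). c2: grip top (361,396), pivot cap (62,271), sample top (165,138), disc (583,318), crate corners (498,476), (775,285), (743,520), (540,245).

```bash
cat > geo.py <<'E'
from plant import env, viewer, boxes_of
import cv2,numpy as np
def P(p):
    T=np.linalg.inv(p["world_from_camera"]); return p["mtx"]@T[:3]
def tri(ps,pt,uvs,uvt):
    X=cv2.triangulatePoints(P(ps),P(pt),np.array(uvs,float).reshape(2,1),np.array(uvt,float).reshape(2,1)).ravel(); return X[:3]/X[3]
def plane(p,uv,z):
    d=p["world_from_camera"][:3,:3]@np.linalg.inv(p["mtx"])@[uv[0],uv[1],1]; c=p["world_from_camera"][:3,3]
    return c+d*(z-c[2])/d[2]
E
python3 - <<'E'
from geo import *
s=viewer.capture("scene");t=viewer.capture("top")
S=lambda x,y:((x+.5)/3-.5+190,(y+.5)/3-.5+160)
k=8/3
T=lambda x,y:((x+.5)/k-.5+190,(y+.5)/k-.5+150)
prs=dict(grip=((446,65),(361,396),.135),piv=((736,306),(62,271),.06),sample=((604,317),(165,138),.13),
 cL=((10,168),(743,520),.05),cL2=((10,168),(775,285),.05),cB=((130,14),(743,520),.05),cR=((329,77),(498,476),.05),cF=((226,242),(540,245),.05),
 stubR=((244,79),(585,432),.066),stubB=((140,55),(705,443),.066),stubL=((86,127),(717,333),.066),pad=((203,213),(583,318),.006))
for n,(a,b,z) in prs.items():
    print(n,*(np.round(v,4) for v in (tri(s,t,S(*a),T(*b)),plane(s,S(*a),z),plane(t,T(*b),z))))
print("plate",plane(t,T(297,3),.02),plane(t,T(358,328),.02), "ind",plane(t,T(197,290),.042),tri(s,t,S(604,255),T(197,292)))
print("anvil back edge",plane(t,T(110,85),.082),plane(t,T(210,63),.082))
print("sample foot",plane(t,T(187,180),.02))
E
```

```text
grip [ 0.4722 -0.061   0.1353] [ 0.4717 -0.0598  0.135 ] [ 0.4724 -0.062   0.135 ]
piv [0.5673 0.1422 0.0583] [0.5685 0.1424 0.06  ] [0.5671 0.1413 0.06  ]
sample [0.6416 0.0607 0.1303] [0.6412 0.0615 0.13  ] [0.6418 0.06   0.13  ]
cL [ 0.393  -0.4043 -0.1399] [ 0.5433 -0.3479  0.05  ] [ 0.3866 -0.3159  0.05  ]
cL2 [ 0.5442 -0.3486  0.0512] [ 0.5433 -0.3479  0.05  ] [ 0.5447 -0.35    0.05  ]
cB [ 0.3865 -0.3144  0.0532] [ 0.3834 -0.3152  0.05  ] [ 0.3866 -0.3159  0.05  ]
cR [ 0.4203 -0.1528  0.0528] [ 0.4177 -0.1539  0.05  ] [ 0.4202 -0.1528  0.05  ]
cF [ 0.5767 -0.1871  0.0515] [ 0.5754 -0.1853  0.05  ] [ 0.5774 -0.1891  0.05  ]
stubR [ 0.4473 -0.209   0.0673] [ 0.446  -0.2076  0.066 ] [ 0.4476 -0.2107  0.066 ]
stubB [ 0.4378 -0.2887  0.0661] [ 0.4376 -0.2869  0.066 ] [ 0.4382 -0.2902  0.066 ]
stubL [ 0.511  -0.3025  0.0665] [ 0.5105 -0.3016  0.066 ] [ 0.5113 -0.3035  0.066 ]
pad [ 0.529  -0.2208  0.0142] [ 0.5228 -0.2223  0.006 ] [ 0.5301 -0.2232  0.006 ]
plate [ 0.76864279 -0.02225073  0.02      ] [ 0.52604477 -0.06081151  0.02      ] ind [0.55365661 0.05079801 0.042     ] [0.54906654 0.05247094 0.06366366]
anvil back edge [0.69202643 0.10466504 0.082     ] [0.70567338 0.03579483 0.082     ]
sample foot [0.63701533 0.06013894 0.02      ]
```

Request:
servo_tool --pt "0 0 0" --pt "-0.75 -0.65 0" --pt "-0.75 -0.65 0" --pt "-0.75 -0.65 0" --pt "-0.75 -0.65 0" --pt "-0.75 -0.65 0" --pt "-0.75 -0.65 0" --pt "-0.75 -0.65 0" --pt "-0.75 -0.65 0" --pt "-0.75 -0.65 0" --spin '[0.017,0,0,0,0,0,0,0,0,0]' --claw '[0,0,0,0,0,0,0,0,0,0]' --newtons 20

```text
time: 2.33
eef_pos: [0.3065, 0.2402, 0.2579]
ee_rot: [180.0, 0.0, 154.8]
contact_force: [0.5, 0.1, 0.4]
gripper_width: 0.0237
grasp_force: 0.0
```

Request:
servo_tool --pt "-0.75 -0.65 0" --pt "-0.75 -0.65 0.5" --pt "-0.75 -0.65 0.5" --pt "-0.75 -0.65 0.5" --pt "-0.75 -0.65 0.5" --pt "-0.75 -0.65 0.5" --pt "-0.75 -0.65 0.5" --pt "-0.75 -0.65 0.5" --pt "0 0 0.5" --pt "0 0 0" --spin '[0,0,0,0,0,0,0,0,0,0]' --claw '[0,0,0,0,0,0,0,0,0,0]'

```text
time: 3.17
eef_pos: [0.402, 0.0229, 0.1357]
ee_rot: [-180.0, -0.2, 154.7]
contact_force: [-0.3, 0.5, 0.1]
gripper_width: 0.0004
grasp_force: 0.0
```

Request:
servo_tool --pt "-0.6 -0.5 0.34" --pt "-0.6 -0.5 0.34" --pt "-0.6 -0.5 0.34" --pt "-0.2 0 0" --pt "-0.2 0 0" --pt "-0.2 0 0" --pt "0 0 0" --pt "0 0 0" --spin '[0,0,0,0,0,0,0,0]' --claw '[0,0,0,0,0,0,0,0]'

```text
time: 3.83
eef_pos: [0.4489, -0.0468, 0.1077]
ee_rot: [180.0, 0.0, 154.9]
contact_force: [-0.1, 0.2, -0.0]
gripper_width: 0.0003
grasp_force: 0.0
```

Request:
servo_tool --pt "-0.15 -0.05 0" --pt "-0.15 0 0" --pt "-0.33 -0.013 0" --pt "-0.33 -0.013 0" --pt "-0.33 -0.013 0" --pt "-0.33 -0.013 0" --pt "-0.33 -0.013 0" --pt "-0.33 -0.013 0" --pt "-0.33 -0.013 0" --pt "-0.33 -0.013 0" --spin '[0,0,-0.0139,-0.0139,-0.0139,-0.0139,-0.0139,-0.0139,-0.0139,-0.0139]' --claw '[0,0,0,0,0,0,0,0,0,0]'

```text
time: 4.67
eef_pos: [0.531, -0.0785, 0.107]
ee_rot: [-180.0, -0.1, 175.0]
contact_force: [-4.9, -3.4, 0.9]
gripper_width: 0.0005
grasp_force: 2.0
```

```bash
cat > lev.py <<'E'
from geo import *
o=env.get_obs(); e=o["eef_pos"]; y=np.radians(o["ee_rot"][2])
u=-np.array([np.cos(y),np.sin(y)]); w=np.array([np.sin(y),-np.cos(y)])
piv=np.array([.5675,.142]); d=piv-e[:2]
# face 9mm ahead, grip radius 10: grip centre on line 19 mm along u from tool, 0.225 from pivot
a=d-.019*u; s=a@w; p=a@u   # grip = e+.019u+k w
k=s-np.sqrt(max(.225**2-p**2,0)); g=e[:2]+.019*u+k*w-piv
th=np.arctan2(g[1],g[0])+np.radians(115.2)
f=o["contact_force"]; r=g/np.linalg.norm(g); t=np.array([-r[1],r[0]])
print("t",o["time"],"eef",e.round(4),"yaw",np.degrees(y).round(1),"lever",th.round(3),"k",k.round(4),"f",f.round(2),"push",(-f[:2]@t).round(2),"radial",(-f[:2]@r).round(2), "misalign deg",np.degrees(np.arctan2(u[1],u[0])-np.arctan2(t[1],t[0])).round(1))
E
python3 lev.py
```

```text
t 4.6667 eef [ 0.531  -0.0785  0.107 ] yaw 175.0 lever 0.361 k -0.0022 f [-4.89 -3.45  0.89] push 4.6 radial -3.82 misalign deg -0.5
```

Request:
servo_tool --pt "-0.33 -0.013 0" --pt "-0.33 -0.013 0" --pt "-0.33 -0.013 0" --pt "-0.13 -0.005 0" --pt "-0.13 -0.005 0" --pt "0 0 0" --pt "0 0 0" --spin '[-0.0139,-0.0139,-0.0139,-0.0056,-0.0056,0,0]' --claw '[0,0,0,0,0,0,0]'

```text
time: 5.25
eef_pos: [0.568, -0.0809, 0.1069]
ee_rot: [-180.0, -0.1, -175.7]
contact_force: [-4.8, -4.3, 1.0]
gripper_width: 0.0002
grasp_force: 2.3
```

```bash
python3 lev.py; python3 - <<'E'
from geo import *
s=viewer.capture("scene")["image"][160:340,270:500,::-1];t=viewer.capture("top")["image"][160:340,170:400,::-1]
cv2.imwrite("pics/p1.png",cv2.resize(np.vstack([s,t]),None,fx=1.66,fy=1.66,interpolation=2)) if 0 else cv2.imwrite("pics/p1.png",cv2.resize(np.hstack([s,t]),None,fx=1.7,fy=1.7,interpolation=2))
E
```

```text
t 5.25 eef [ 0.568  -0.0809  0.1069] yaw -175.7 lever 0.527 k -0.0027 f [-4.83 -4.31  0.98] push 5.18 radial -3.87 misalign deg -0.7
```

View pics/p1.png

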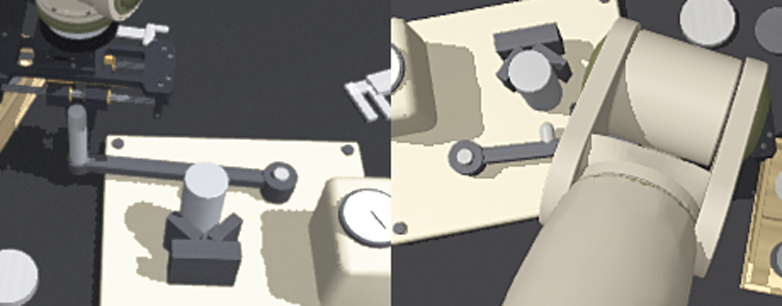

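The scene crop shows the fingers behind the grip at (78,135), the lever following them, and the indenter still clear of the sample. I calculate first touch near 0.72 rad.

Request:
servo_tool --pt "-0.13 -0.005 0" --pt "-0.13 -0.005 0" --pt "-0.13 -0.005 0" --pt "-0.13 -0.005 0" --pt "-0.13 -0.005 0" --pt "-0.13 -0.005 0" --pt "-0.13 -0.005 0" --pt "0 0 0" --pt "0 0 0" --spin '[-0.0056,-0.0056,-0.0056,-0.0056,-0.0056,-0.0056,-0.0056,0,0]' --claw '[0,0,0,0,0,0,0,0,0]'

```text
time: 6.1
eef_pos: [0.5952, -0.0787, 0.1069]
ee_rot: [-180.0, -0.1, -168.6]
contact_force: [-3.3, -6.4, -0.0]
gripper_width: 0.0003
grasp_force: 2.8
```

```bash
python3 lev.py
```

```text
t 6.1 eef [ 0.5952 -0.0787  0.1069] yaw -168.6 lever 0.65 k -0.0031 f [-3.28 -6.36 -0.03] push 4.53 radial -5.53 misalign deg -0.7
```

Request:
servo_tool --pt "-0.065 -0.03 0" --pt "-0.065 -0.03 0" --pt "-0.065 -0.03 0" --pt "-0.065 -0.003 0" --pt "-0.065 -0.003 0" --pt "0 0 0" --pt "0 0 0" --spin '[-0.0028,-0.0028,-0.0028,-0.0028,-0.0028,0,0]' --claw '[0,0,0,0,0,0,0]'

```text
time: 6.68
eef_pos: [0.6049, -0.0782, 0.1067]
ee_rot: [179.9, -0.1, -166.1]
contact_force: [-6.1, 1.2, 1.3]
gripper_width: 0.0004
grasp_force: 2.5
```

```bash
python3 lev.py
```

```text
t 6.6833 eef [ 0.6049 -0.0782  0.1067] yaw -166.1 lever 0.693 k -0.0023 f [-6.08  1.2   1.27] push 5.59 radial 2.69 misalign deg -0.6
```

Request:
servo_tool --pt "-0.065 0.004 0" --pt "-0.065 0.004 0" --pt "-0.065 0.004 0" --pt "0 0 0" --pt "0 0 0" --spin '[-0.0028,-0.0028,-0.0028,0,0]' --claw '[0,0,0,0,0]'

```text
time: 7.1
eef_pos: [0.6105, -0.0771, 0.1067]
ee_rot: [180.0, -0.1, -164.6]
contact_force: [-5.6, -2.4, 0.1]
gripper_width: 0.0002
grasp_force: 2.9
```

```bash
python3 lev.py
```

```text
t 7.1 eef [ 0.6105 -0.0771  0.1067] yaw -164.6 lever 0.719 k -0.0023 f [-5.55 -2.41  0.14] push 6.0 radial -0.79 misalign deg -0.6
```

Request:
servo_tool --pt "-0.033 -0.002 0" --pt "-0.033 -0.002 0" --pt "-0.033 -0.002 0" --pt "0 0 0" --pt "0 0 0" --spin '[-0.0014,-0.0014,-0.0014,0,0]' --claw '[0,0,0,0,0]'

```text
time: 7.52
eef_pos: [0.6134, -0.0765, 0.1067]
ee_rot: [180.0, -0.2, -163.8]
contact_force: [-5.8, -2.6, 0.0]
gripper_width: 0.0004
grasp_force: 3.1
```

```bash
python3 lev.py
```

```text
t 7.5167 eef [ 0.6134 -0.0765  0.1067] yaw -163.8 lever 0.732 k -0.0023 f [-5.8  -2.56  0.03] push 6.29 radial -0.78 misalign deg -0.6
```

Request:
servo_tool --pt "-0.033 -0.002 0" --pt "-0.033 -0.002 0" --pt "-0.033 -0.002 0" --pt "0 0 0" --pt "0 0 0" --spin '[-0.0014,-0.0014,-0.0014,0,0]' --claw '[0,0,0,0,0]'

```text
time: 7.93
eef_pos: [0.616, -0.076, 0.1067]
ee_rot: [180.0, -0.2, -163.1]
contact_force: [-6.8, -3.7, 2.3]
gripper_width: 0.0005
grasp_force: 4.1
```

```bash
python3 lev.py
```

```text
t 7.9333 eef [ 0.616  -0.076   0.1067] yaw -163.1 lever 0.744 k -0.0024 f [-6.79 -3.73  2.33] push 7.6 radial -1.52 misalign deg -0.5
```

Request:
servo_tool --pt "-0.02 -0.001 0" --pt "-0.02 -0.001 0" --pt "0 0 0" --spin '[-0.0008,-0.0008,0]' --claw '[0,0,0]'

```text
time: 8.18
eef_pos: [0.6169, -0.0758, 0.1067]
ee_rot: [179.9, -0.3, -162.8]
contact_force: [-9.8, -3.6, 3.0]
gripper_width: 0.0008
grasp_force: 5.3
```

```bash
python3 lev.py
```

```text
t 8.1833 eef [ 0.6169 -0.0758  0.1067] yaw -162.8 lever 0.748 k -0.0024 f [-9.81 -3.55  2.98] push 10.42 radial -0.41 misalign deg -0.4
```

Request:
servo_tool --pt "-0.02 0 0" --pt "-0.02 0 0" --pt "0 0 0" --pt "0 0 0" --spin '[0,0,0,0]' --claw '[0,0,0,0]'

```text
time: 8.52
eef_pos: [0.6177, -0.0755, 0.1067]
ee_rot: [179.9, -0.3, -162.8]
contact_force: [-11.6, -4.9, 3.0]
gripper_width: 0.0002
grasp_force: 6.5
```

```bash
python3 lev.py
```

```text
t 8.5167 eef [ 0.6177 -0.0755  0.1067] yaw -162.8 lever 0.752 k -0.0024 f [-11.63  -4.92   3.  ] push 12.58 radial -1.11 misalign deg -0.6
```

Request:
servo_tool --pt "-0.025 0 0" --pt "-0.025 0 0" --pt "0 0 0" --pt "0 0 0" --spin '[0,0,0,0]' --claw '[0,0,0,0]'

```text
time: 8.85
eef_pos: [0.6187, -0.0753, 0.1067]
ee_rot: [179.9, -0.4, -162.8]
contact_force: [-15.7, -4.9, 5.1]
gripper_width: 0.0007
grasp_force: 8.3
```

```bash
python3 lev.py
```

```text
t 8.85 eef [ 0.6187 -0.0753  0.1067] yaw -162.8 lever 0.756 k -0.0023 f [-15.72  -4.87   5.11] push 16.45 radial 0.26 misalign deg -0.9
```

Request:
servo_tool --pt "0 0 0" --pt "0 0 0" --pt "0 0 0" --pt "0 0 0" --pt "0 0 0" --pt "0 0 0" --pt "0 0 0" --spin '[0,0,0,0,0,0,0]' --claw '[0,0,0,0,0,0,0]'

```text
time: 9.43
eef_pos: [0.6186, -0.0753, 0.1067]
ee_rot: [179.9, -0.4, -162.8]
contact_force: [-14.8, -5.5, 4.9]
gripper_width: 0.0003
grasp_force: 8.3
```

Request:
servo_tool --pt "0 0 0" --pt "0 0 0" --pt "0 0 0" --pt "0 0 0" --pt "0 0 0" --pt "0 0 0" --pt "0 0 0" --pt "0 0 0" --pt "0 0 0" --spin '[0,0,0,0,0,0,0,0,0]' --claw '[0,0,0,0,0,0,0,0,0]'

```text
time: 10.18
eef_pos: [0.6187, -0.0753, 0.1067]
ee_rot: [179.9, -0.4, -162.8]
contact_force: [-16.7, -5.7, 5.0]
gripper_width: 0.0005
grasp_force: 8.3
```

```bash
python3 lev.py
```

```text
t 10.1833 eef [ 0.6187 -0.0753  0.1067] yaw -162.8 lever 0.756 k -0.0023 f [-16.73  -5.73   4.97] push 17.68 radial -0.24 misalign deg -0.9
```

Request:
servo_tool --pt "0.05 0 0" --pt "0.07 0 0" --pt "0.1 0.01 0" --pt "0.2 0.02 0" --pt "0.33 0.034 0" --pt "0.33 0.034 0" --pt "0.33 0.034 0" --pt "0.33 0.034 0" --pt "0.33 0.034 0" --pt "0.33 0.034 0" --spin '[0,0,0.004,0.0084,0.0139,0.0139,0.0139,0.0139,0.0139,0.0139]' --claw '[0,0,0,0,0,0,0,0,0,0]'

```text
time: 11.02
eef_pos: [0.5478, -0.0803, 0.1067]
ee_rot: [180.0, -0.1, 179.8]
contact_force: [-4.8, -0.4, -0.1]
gripper_width: 0.0005
grasp_force: 2.0
```

```bash
python3 lev.py
```

```text
t 11.0167 eef [ 0.5478 -0.0803  0.1067] yaw 179.8 lever 0.437 k -0.0027 f [-4.83 -0.4  -0.11] push 4.83 radial -0.42 misalign deg 0.0
```

Request:
servo_tool --pt "0.33 0.034 0" --pt "0.33 0.034 0" --pt "0.33 0.034 0" --pt "0.33 0.034 0" --pt "0.33 0.034 0" --pt "0.33 0.034 0" --pt "0.33 0.034 0" --pt "0.33 0.034 0" --pt "0.2 0.02 0" --pt "0.15 0.015 0" --spin '[0.0139,0.0139,0.0139,0.0139,0.0139,0.0139,0.0139,0.0139,0.0084,0.006]' --claw '[0,0,0,0,0,0,0,0,0,0]'

```text
time: 11.85
eef_pos: [0.462, -0.0549, 0.107]
ee_rot: [180.0, -0.1, 157.3]
contact_force: [-1.5, 1.9, -1.2]
gripper_width: 0.0006
grasp_force: 1.1
```

```bash
python3 lev.py
```

```text
t 11.85 eef [ 0.462  -0.0549  0.107 ] yaw 157.3 lever 0.033 k -0.0027 f [-1.52  1.9  -1.22] push 2.15 radial 1.15 misalign deg 0.6
```

Now I'll ease off, back away clear of the grip, and rise.

Request:
servo_tool --pt "0.1 0 0" --pt "0.1 0 0" --pt "0.1 0 0" --pt "0.3 0 0" --pt "0.5 0 0" --pt "0 0 -0.7" --pt "0 0 -0.9" --pt "0 0 -0.9" --pt "0 0 -0.9" --pt "0 0 -0.9" --spin '[0,0,0,0,0,0,0,0,0,0]' --claw '[0,0,0,0,0,0,0.9,0.9,0.9,0.9]'

```text
time: 12.68
eef_pos: [0.4322, -0.043, 0.2377]
ee_rot: [-180.0, 0.1, 157.4]
contact_force: [0.5, -0.2, 0.7]
gripper_width: 0.0246
grasp_force: 0.0
```

```bash
python3 lev.py; python3 - <<'E'
from geo import *
s=viewer.capture("scene");t=viewer.capture("top")
for l in ("sample","lever_grip"):
  for p in (s,t): print(l,[(np.round(b["position"],1).tolist(),round(b["conf"],2)) for b in boxes_of(p,l)[:3]])
a=s["image"][160:340,270:500,::-1];b=t["image"][160:340,170:400,::-1]
cv2.imwrite("pics/p2.png",cv2.resize(np.hstack([a,b]),None,fx=1.7,fy=1.7,interpolation=2))
E
```

```text
t 12.6833 eef [ 0.4322 -0.043   0.2377] yaw 157.4 lever -0.11 k 0.0005 f [ 0.49 -0.25  0.67] push -0.55 radial 0.05 misalign deg 8.9
sample [([389.3, 274.9], 0.81)]
sample []
lever_grip [([384.0, 243.2], 0.8)]
lever_grip []
```

View pics/p2.png

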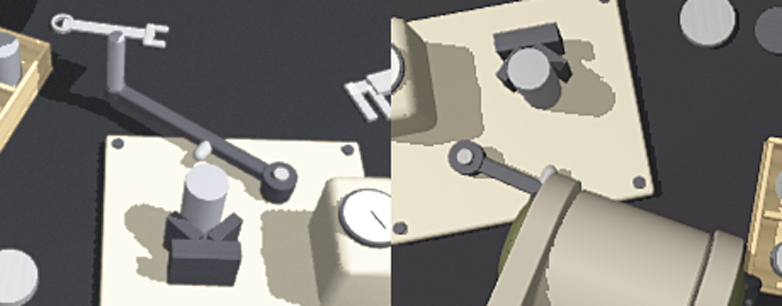

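The lever is back on its rest, with the grip top at scene pixel (338,182) as at the start, and the sample is upright in the V. I'll measure the sample's shift against the first pictures.

```bash
python3 - <<'E'
from geo import *
uv={}
for n,(x,y) in dict(scene=(391.1,265.5),top=(251.55,201.4)).items():
    p=viewer.capture(n); uv[n]=p
    g1=cv2.cvtColor(p["image"],cv2.COLOR_RGB2GRAY);g0=cv2.imread(f"pics/{n}0.png",0)
    w=15; tm=g0[int(y)-w:int(y)+w+1,int(x)-w:int(x)+w+1]
    a=np.array([[x,y]],np.float32).reshape(-1,1,2)
    q,st,er=cv2.calcOpticalFlowPyrLK(g0,g1,a,None,winSize=(25,25),maxLevel=2)
    p["uv"]=q.ravel(); print(n,q.ravel(),st.ravel(),er.ravel())
s,t=uv["scene"],uv["top"]
print(tri(s,t,s["uv"],t["uv"]),plane(s,s["uv"],.13),plane(t,t["uv"],.13))
E
```

```text
scene [391.19275 266.28802] [1] [11.6841]
top [250.96361 200.31352] [1] [5.45565]
[0.64359245 0.0614315  0.13054037] [0.64309659 0.06201124 0.13      ] [0.64377746 0.06104094 0.13      ]
```

Request:
servo_tool --pt "-0.65 0.74 0" --pt "-0.65 0.74 0" --pt "-0.65 0.74 0" --pt "-0.65 0.74 0" --pt "-0.65 0.74 0" --pt "-0.65 0.74 0" --pt "-0.65 0.74 0" --pt "-0.65 0.74 0" --pt "0 0 0" --pt "0 0 0" --spin '[0,0,0,0,0,0,0,0,0,0]' --claw '[1,1,1,1,1,1,1,1,1,1]'

```text
time: 13.92
eef_pos: [0.645, 0.0615, 0.2341]
ee_rot: [-179.9, -0.1, 157.5]
contact_force: [-0.5, -0.8, -0.7]
gripper_width: 0.0884
grasp_force: 0.0
```

Request:
servo_tool --pt "0 0 0.6" --pt "0 0 0.6" --pt "0 0 0.6" --pt "0 0 0.6" --pt "0 0 0.6" --pt "0 0 0.6" --pt "0 0 0.6" --pt "0 0 0" --pt "0 0 0" --spin '[0,0,0,0,0,0,0,0,0]' --claw '[1,1,1,1,1,1,1,1,1]'

```text
time: 14.67
eef_pos: [0.644, 0.0606, 0.11]
ee_rot: [-180.0, -0.1, 157.4]
contact_force: [1.4, 0.5, -0.6]
gripper_width: 0.088
grasp_force: 0.0
```

Request:
servo_tool --pt "0 0 0" --pt "0 0 0" --pt "0 0 0" --pt "0 0 0" --pt "0 0 0" --pt "0 0 0" --pt "0 0 0" --pt "0 0 0" --spin '[0,0,0,0,0,0,0,0]' --claw '[0.6,0.55,0.52,0.5,0.48,0.45,0.42,0.4]' --newtons 20

```text
time: 15.33
eef_pos: [0.6449, 0.0614, 0.1103]
ee_rot: [180.0, 0.0, 157.4]
contact_force: [-0.3, 2.1, 0.9]
gripper_width: 0.0437
grasp_force: 20.0
```

Request:
servo_tool --pt "0 0 0" --pt "0 0 -0.1" --pt "0 0 -0.3" --pt "0 0 -0.5" --pt "0 0 -0.6" --pt "0 0 -0.6" --pt "0 0 -0.6" --pt "0 0 -0.6" --pt "0 0 -0.3" --pt "0 0 0" --spin '[0,0,0,0,0,0,0,0,0,0]' --claw '[0.4,0.4,0.4,0.4,0.4,0.4,0.4,0.4,0.4,0.4]' --newtons 35

```text
time: 16.17
eef_pos: [0.6453, 0.0609, 0.2204]
ee_rot: [180.0, 0.2, 157.4]
contact_force: [-0.7, -0.5, -4.7]
gripper_width: 0.0435
grasp_force: 35.0
```

Request:
servo_tool --pt "0 -0.3 0" --pt "0 -0.6 0" --pt "0 -0.8 0" --pt "0 -0.8 0" --pt "0 -0.8 0" --pt "0 -0.8 0" --pt "0 -0.8 0" --pt "0 -0.8 0" --pt "0 -0.8 0" --pt "0 -0.8 0" --spin '[0,0,0,0,0,0,0,0,0,0]' --claw '[0.4,0.4,0.4,0.4,0.4,0.4,0.4,0.4,0.4,0.4]'

```text
time: 17.0
eef_pos: [0.5591, -0.1424, 0.2166]
ee_rot: [-180.0, -0.2, 157.4]
contact_force: [0.6, 1.3, -5.1]
gripper_width: 0.0433
grasp_force: 35.0
```

Request:
servo_tool --pt "0 -0.8 0" --pt "0 -0.8 0" --pt "0 -0.6 0" --pt "0 -0.4 0" --pt "0 -0.25 0" --pt "0 0 0" --pt "0 0 0" --pt "0 0 0" --spin '[0,0,0,0,0,0,0,0]' --claw '[0.4,0.4,0.4,0.4,0.4,0.4,0.4,0.4]'

```text
time: 17.67
eef_pos: [0.528, -0.2192, 0.2179]
ee_rot: [180.0, -0.0, 157.5]
contact_force: [-0.6, 0.0, -3.1]
gripper_width: 0.0433
grasp_force: 35.0
```

```bash
python3 - <<'E'
from geo import *
print(env.get_obs()["eef_pos"])
s=viewer.capture("scene");t=viewer.capture("top")
a=s["image"][120:270,160:360,::-1]
cv2.imwrite("pics/p3.png",cv2.resize(a,None,fx=4,fy=4,interpolation=2))
E
```

```text
[ 0.52804422 -0.21920561  0.21791999]
```

View pics/p3.png

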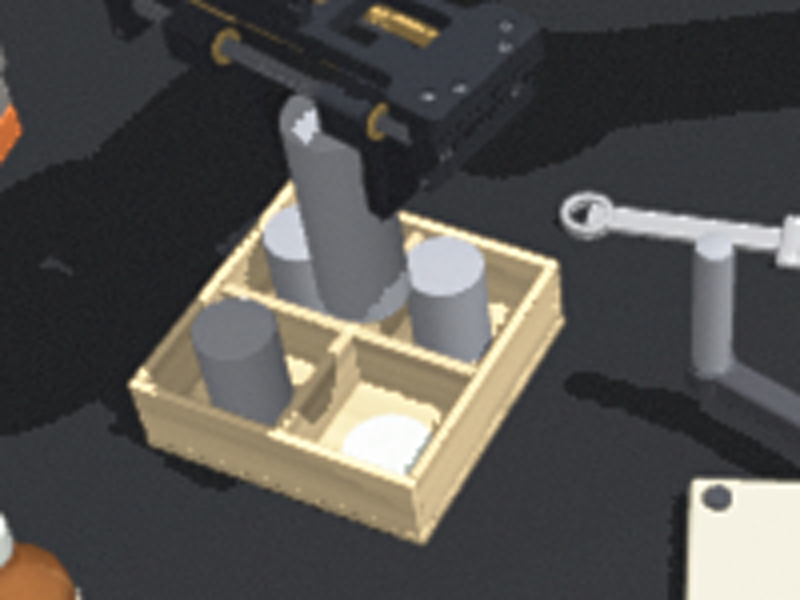

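The sample hangs upright above the crate, its foot centred at about (362,298) in the crop, which is (250.4,194.4) in the scene image. The white disc's cell below it is free.

```bash
python3 - <<'E'
from geo import *
s=viewer.capture("scene")
print(plane(s,(250.4,194.4),.1277))
M=P(s)@np.array([*env.get_obs()["eef_pos"][:2],.1277,1]);print(M[:2]/M[2])
E
```

```text
[ 0.53061134 -0.21810094  0.1277    ]
[250.17245536 193.34907284]
```

Request:
servo_tool --pt "0 -0.05 0.3" --pt "0 0 0.6" --pt "0 0 0.6" --pt "0 0 0.6" --pt "0 0 0.6" --pt "0 0 0.5" --pt "0 0 0.3" --pt "0 0 0.2" --pt "0 0 0.1" --pt "0 0 0" --spin '[0,0,0,0,0,0,0,0,0,0]' --claw '[0.4,0.4,0.4,0.4,0.4,0.4,0.4,0.4,0.4,0.4]'

```text
time: 18.65
eef_pos: [0.5273, -0.2214, 0.1039]
ee_rot: [180.0, -0.0, 157.4]
contact_force: [0.5, 0.0, -4.3]
gripper_width: 0.0437
grasp_force: 35.0
```

Request:
servo_tool --pt "0 0 0.07" --pt "0 0 0.06" --pt "0 0 0.04" --pt "0 0 0.03" --pt "0 0 0.02" --pt "0 0 0" --pt "0 0 0" --spin '[0,0,0,0,0,0,0]' --claw '[0.4,0.4,0.4,0.4,0.4,0.4,0.4]'

```text
time: 19.23
eef_pos: [0.5273, -0.2215, 0.0976]
ee_rot: [-180.0, 0.0, 157.4]
contact_force: [0.3, 0.3, -4.3]
gripper_width: 0.0433
grasp_force: 35.0
```

Request:
servo_tool --pt "0 0 0.02" --pt "0 0 0.02" --pt "0 0 0.02" --pt "0 0 0" --pt "0 0 0" --spin '[0,0,0,0,0]' --claw '[0.4,0.4,0.4,0.4,0.4]'

```text
time: 19.65
eef_pos: [0.5275, -0.2215, 0.0962]
ee_rot: [-180.0, 0.1, 157.4]
contact_force: [-0.8, 0.8, 1.9]
gripper_width: 0.0428
grasp_force: 35.0
```

The foot is on the floor: the force rose and TCP z 0.096 agrees. I'll release it.

Request:
servo_tool --pt "0 0 0" --pt "0 0 0" --pt "0 0 0" --pt "0 0 0" --pt "0 0 0" --pt "0 0 0" --pt "0 0 0" --pt "0 0 0" --spin '[0,0,0,0,0,0,0,0]' --claw '[0.49,0.5,0.52,0.6,0.75,0.9,0.95,0.95]' --newtons 10

```text
time: 20.32
eef_pos: [0.5272, -0.2215, 0.0957]
ee_rot: [-180.0, -0.0, 157.4]
contact_force: [0.4, 0.1, 0.5]
gripper_width: 0.0768
grasp_force: 0.0
```

Request:
servo_tool --pt "0 0 0" --pt "0 0 -0.1" --pt "0 0 -0.3" --pt "0 0 -0.6" --pt "0 0 -0.8" --pt "0 0 -0.8" --pt "0 0 -0.8" --pt "0 0 -0.8" --pt "0 0 -0.5" --pt "0 0 0" --spin '[0,0,0,0,0,0,0,0,0,0]' --claw '[0.95,0.95,0.95,0.95,0.95,0.95,0.95,0.95,0.95,0.95]'

```text
time: 21.15
eef_pos: [0.5281, -0.222, 0.2408]
ee_rot: [-179.9, 0.4, 157.4]
contact_force: [1.3, 0.5, 0.5]
gripper_width: 0.0836
grasp_force: 0.0
```

```bash
python3 - <<'E'
from geo import *
o=env.get_obs();print(o["time"],o["eef_pos"],o["contact_force"])
s=viewer.capture("scene")
cv2.imwrite("pics/p4.png",cv2.resize(s["image"][130:330,160:460,::-1],None,fx=2.6,fy=2.6,interpolation=2))
M=P(s)@np.array([.528,-.221,.116,1]);print((M[:2]/M[2]-[160,130])*2.6)
E
```

```text
21.15 [ 0.52809868 -0.22195825  0.24082822] [1.2748482  0.46530614 0.54680709]
[234.46093408 175.12571879]
```

View pics/p4.png

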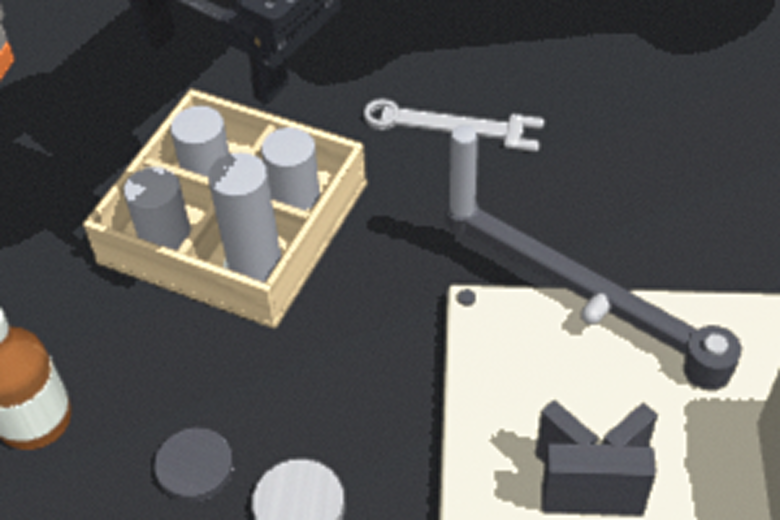

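The sample stands upright in the free cell, its top at about (239,174) against a predicted (234,175), some 3 mm off. The lever is at rest and everything else is undisturbed.

```bash
python3 -c "
from plant import env
print(env.sign_off())"
```

```text
the job is handed in; nothing more can be done
None
```

I pressed the indent at about 28 N (worked out from the wrist force) for over a second, eased the lever back to rest, stood the sample upright in the free cell about 3 mm off the disc's centre, and handed the job in after about 21 s; no verdict was returned.

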